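Close the sample tub and offer up its clamp lever

TASK

The sample tub in the clamp frame has its lid lying loosely on it: first press the lid straight down in its middle until it is fully seated and level. Then pick up the lopsided cast clamp lever from the bench by its balance point and bring it over the frame, the big boss above the thick post and the small eye above the thin post, and finish holding it there level and still, its underside about 3 cm above the post tops and touching nothing but the gripper. Do not let go at the end, and leave the other lab things where they stand.

Things in the scene. Friction and masses are not known exactly. Their poses are not given: they have to be found in the camera images.
- frame: Steel clamp frame fixed to the bench: base 236 x 112 x 12 mm, long side along its x; in the middle a white round tub, 92 mm across, rim 74 mm above the bench; two upright posts 90 mm either side of the middle, tops 100 mm above the bench: thick one (26 mm across) at -x, thin one (12 mm) at +x. Origin: centre of the base's underside, below the tub's centre; z up.
- thick_post (a point): Centre of the top of the thick post (26 mm across), 100 mm above the bench. Axes as the frame's.
- thin_post (a point): Centre of the top of the thin post (12 mm across), 100 mm above the bench. Axes as the frame's.
- lid_top (a point): Centre of the top of the white loose lid lying on the tub (z up): flange 96 mm across, raised flat pad 32 mm across, 4 mm high in its middle; the point is the pad's top. It starts about 88 mm above the bench, held up by three sprung catches in the tub; fully seated it is at 82 mm. About 5 to 8 N straight down on the pad snaps it home and it stays; pressed near its edge it may tip.
- lever_center (a point): Cast aluminium lever, 0.3 to 0.5 kg, flat on the bench: round boss (48 mm across, 44 tall) and round eye (24 across, 44 tall), centres 180 mm apart, joined by a bar 14 mm wide, 16 tall, its underside 20 mm above theirs. Point: midway between boss and eye, mid-width and mid-height of the bar (28 mm up). x along the bar to the eye, z up. It balances 39 mm from this point towards the boss.
- lever_boss (a point): Centre of the underside of the lever's big boss: 90 mm from lever_center along -x and 28 mm below it. Axes as lever_center.
- lever_eye (a point): Centre of the underside of the lever's small eye: 90 mm from lever_center along +x and 28 mm below it. Axes as lever_center.
- jar: Bystander, to be left alone: small amber jar, 44 mm across, 60 mm tall. Origin: centre of its underside.
- weight: Bystander, to be left alone: brass cylinder, 34 mm across, 45 mm tall. Origin: centre of its underside.
- bottle: Bystander, to be left alone: white plastic bottle, 68 mm across, 150 mm tall. Origin: centre of its underside.
- beaker: Bystander, to be left alone: glass beaker, 76 mm across, 90 mm tall. Origin: centre of its underside.
- flask: Bystander, to be left alone: conical glass flask, 84 mm across, 125 mm tall. Origin: centre of its underside.
- can: Bystander, to be left alone: steel can, 72 mm across, 110 mm tall. Origin: centre of its underside.
There are look-alikes about, which are no part of the job. Of the things that look like the part that bears lid_top, the larger one is meant. Of the things shaped like the part that bears lever_center, the aluminium one is meant.

How it is judged:
By the outcome, as a careful person would: the job done as asked, in the order asked, and still so for the second after the job is handed in, while the arm keeps its last pose, push and grip.
It also fails if it takes over 54 s, if anything falls off the work surface, if the arm or the gripper's body presses on something with over 40 N, if the wrist force passes 120 N, or if a joint passes its speed limit or range.

ROBOT

A 6-joint arm with a two-finger parallel gripper is mounted at the origin on the work surface. World frame = base frame: x ahead of the robot, y to its left, z up, the work surface at z = 0. Lengths are in m, angles in rad, forces in N, time in s.
With the tool pointing down it reaches from about 0.35 to 0.775 m from the base axis. Payload 7.3 kg.
Tool frame: the origin (TCP) lies at the centre of the arm's flange, where the gripper is bolted on; the fingertips stand 178 mm ahead of it and the grasp point (between the pads) lies 159 mm ahead of it; z points along the fingers, y is the line along which they close (so a half turn about z gives the same grasp; the last joint's range is limited). The gripper opens to 92 mm and grips with 3 to 60 N. Pads are 19 mm wide; open, the fingers measure 130 mm over their backs; the gripper's body (75 mm by 190 mm) begins 47 mm behind the grasp point.
Start: joints at [-1.369, 0.342, 1.524, -0, 1.275, -0.146], TCP at [0.179, -0.494, 0.405] pointing down, gripper open.
Joint ranges: [-2.53, 2.53], [-0.77, 2.02], [0.04, 2.7], [-1, 4.14], [0.28, 2.66], [-3.11, 3.11]. Speed limits (rad/s): [2.57, 2.57, 3.14, 3.14, 3.14, 3.14].

INTERFACE

Orientations are given as a 3x3 rotation matrix whose columns are the frame's x, y, z axes.
In Python, from rig import robot gives the robot as it stands.
- The arm moves only by the shell command python3 -m jog 'ROWS' [FORCE]. ROWS is JSON, a list that holds one entry, the list of rows, each a list of 7 numbers: the shift along the tool's x, y, z in m, then the turn, a rotation vector about the tool's x, y, z in rad, then the closure in counts, from 0 (fully open) to 255 (shut). A call has exactly 5 rows; each row shifts and turns the commanded pose from where the row before left it, along the tool's axes as they then stand; what a row does not reach is not made up. A row lasts 1/8 s, in which the tool goes at most 62.5 mm and 10.7 degrees, less where a joint would pass 70% of its speed; a pose out of reach is approached as far as the arm can. A call with a gripper value outside its range is refused whole. The fingers move at their own pace and stop on an object; FORCE is the grip in N (left out, the last holds). Time passes only in rows, so rows that do not move let the fingers close, or fill a call up. It gives the time, the measured TCP pose, the force, the opening and the grip force at its end, in the units of the state.
- robot.get_obs(): the state, without advancing time (a new reading comes with each control period).
- robot.snapshot(name): name is "side" or "top"; returns a dict with "color" (400x640x3 uint8, red, green, blue), "vertical_fov" (degrees; the focal length in pixels is half the picture's height over the tangent of half this angle, whatever the lens; pixels are square), "cx", "cy" (the principal point, pixels), "world_from_camera" (4x4, takes a point from camera to world coordinates). Camera axes: x right, y up, looking along -z (the intrinsics and any distortion apply to the point x, -y, -z); pixel columns grow to the right and rows downward; lengths in m; the calibration is good to about 2 mm. A picture is of the moment at which its call begins. There is no depth.
- robot.hand_in(): hands the job in; it is judged then, once.
The state is a dict: "time_s": time; "qpos": joint angles; "qvel": joint speeds; "tau": joint torques, N m; "position": TCP position; "eef_rot": TCP orientation; "ft_force": force on the tool from outside, world axes, zero at the start; "wrist_torque": the same for the moment, N m; "opening": finger opening in m; "grip_force": force on a finger pad.
Only numpy, scipy, OpenCV 4.12 (cv2) and the standard library are available. Lean on these libraries where they do the work, as an engineer would, in place of code of your own. Each camera call takes 0.05 s, during which the arm holds its last target. There are 200 camera calls.

## Working session

There is one attempt and no reset: what is moved stays moved. The work goes in short steps, Python scripts to look and compute and a shell command to move; the robot and the scene stay as the last step left them, time stands still between calls to the robot, and variables do not carry over. Pictures are saved under pics/ and viewed, at most 10 in all, crops included, and the job is handed in when it is done.

```bash
ls; mkdir -p pics; cat > h.py <<'E'
import numpy as np, cv2
from rig import robot
def snap(name,fn):
    s=robot.snapshot(name); cv2.imwrite(fn,s["color"][:,:,::-1]); np.save(fn+'.npy',{k:v for k,v in s.items()},allow_pickle=True); return s
def load(fn): return np.load(fn+'.npy',allow_pickle=True).item()
def cam(s):
    f=200/np.tan(np.radians(s["vertical_fov"])/2); return f,s["cx"],s["cy"],np.array(s["world_from_camera"])
def ray(s,u,v,z):
    f,cx,cy,T=cam(s); d=T[:3,:3]@np.array([(u-cx)/f,-(v-cy)/f,-1]); o=T[:3,3]
    return o+d*(z-o[2])/d[2]
def proj(s,p):
    f,cx,cy,T=cam(s); q=T[:3,:3].T@(np.array(p)-T[:3,3]); return cx-f*q[0]/q[2], cy+f*q[1]/q[2]
E
python3 - <<'E'
from h import *
for n in("top","side"):
    s=snap(n,f"pics/{n}0.png"); print({k:(v if k!="color" else 0) for k,v in s.items()})
o=robot.get_obs();print(o)
E
```

```text
pics
{'color': 0, 'vertical_fov': 57.683736542022736, 'cx': 318.2978509531702, 'cy': 205.0555808272568, 'world_from_camera': array([[ 6.51447724e-03,  9.97818704e-01, -6.56916679e-02,
         4.55525262e-01],
       [-9.99978329e-01,  6.56280901e-03,  5.19967344e-04,
        -5.44454477e-02],
       [ 9.49955011e-04,  6.56868570e-02,  9.97839834e-01,
         1.38579928e+00],
       [ 0.00000000e+00,  0.00000000e+00,  0.00000000e+00,
         1.00000000e+00]])}
{'color': 0, 'vertical_fov': 44.7736394084861, 'cx': 319.2728394896862, 'cy': 200.80482417714302, 'world_from_camera': array([[-0.69147922,  0.42550711, -0.58378094, -0.32167343],
       [-0.72228543, -0.4213948 ,  0.54838871,  0.77351236],
       [-0.01265895,  0.80085587,  0.59872334,  0.98791648],
       [ 0.        ,  0.        ,  0.        ,  1.        ]])}
{'time_s': 0.1, 'qpos': array([-1.36898726e+00,  3.42673210e-01,  1.52491981e+00,  5.20494796e-06,
        1.27538660e+00, -1.45998171e-01]), 'qvel': array([ 0.00075768, -0.00262281, -0.00128978, -0.00025085, -0.00331271,
        0.00032005]), 'tau': array([ 1.88272432e-03, -4.32003844e+01, -2.44696462e+01,  7.18712993e-02,
        5.26020722e-02, -5.24283030e-05]), 'position': array([ 0.1789389 , -0.49344316,  0.4041044 ]), 'eef_rot': array([[ 9.40122892e-01,  3.40835551e-01, -2.73127756e-04],
       [ 3.40835598e-01, -9.40121932e-01,  1.35981606e-03],
       [ 2.06700261e-04, -1.37148587e-03, -9.99999038e-01]]), 'ft_force': array([-1.13564748,  0.67916065,  0.19643613]), 'wrist_torque': array([ 0.02240163, -0.00060957, -0.04225682]), 'grip_force': 0.0, 'opening': 0.09223703036012572}
```

View pics/top0.png

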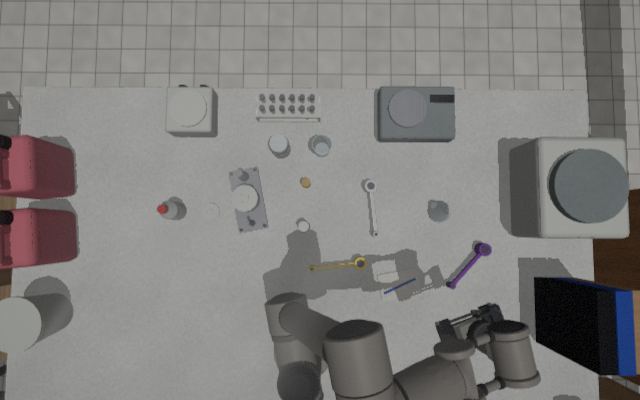

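View pics/side0.png

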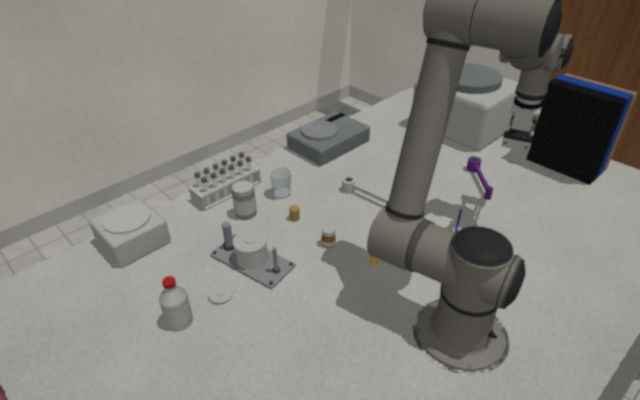

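The top view shows the frame around (248,199), with the thick post near (242,176) and the thin post near (251,222). The aluminium lever's boss is near (370,186) and its eye near (375,233). The yellow and purple levers and the small lid at (212,210) are decoys. I'll zoom in on both.

```bash
python3 - <<'E'
from h import *
s=load("pics/top0.png"); c=s["color"][:,:,::-1]
a=cv2.resize(c[160:245,215:300],None,fx=6,fy=6,interpolation=cv2.INTER_CUBIC)
b=cv2.resize(c[170:245,345:400],None,fx=5,fy=6,interpolation=cv2.INTER_CUBIC)
b=cv2.resize(c[160:245,340:385],None,fx=6,fy=6,interpolation=cv2.INTER_CUBIC)
cv2.imwrite("pics/crop_top.png",np.hstack([a,b]))
s2=load("pics/side0.png"); c=s2["color"][:,:,::-1]
cv2.imwrite("pics/crop_side.png",cv2.resize(c[170:300,200:400],None,fx=4,fy=4,interpolation=cv2.INTER_CUBIC))
E
```

```text
(no output)
```

View pics/crop_top.png

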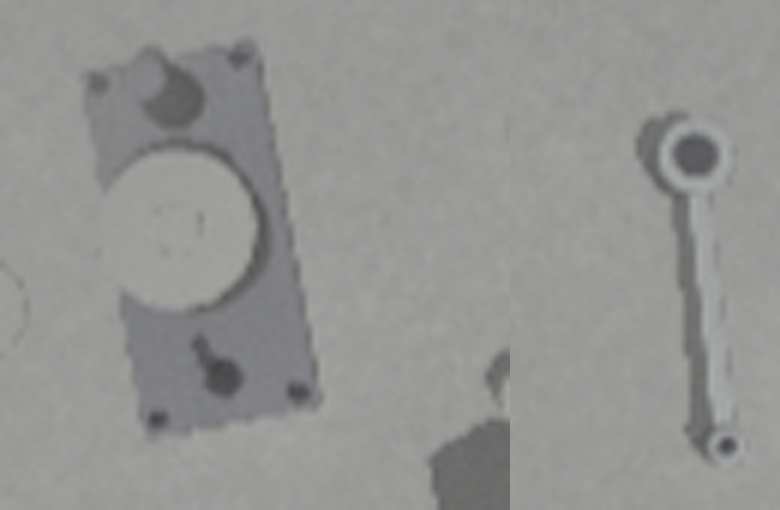

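View pics/crop_side.png

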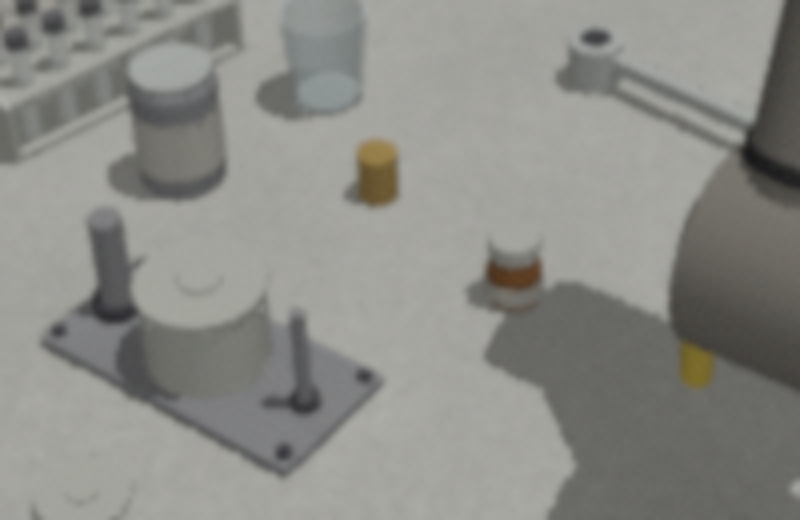

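The top crop shows the plate corners at crop pixels (85,78), (258,42), (322,403) and (148,436). The lid disc is centred near (182,228), the lever boss near (695,155) and the eye near (726,445). The side crop shows the thick post top at (106,217), the thin one at (298,314) and the pad near (200,275).

```bash
python3 - <<'E'
from h import *
s=load("pics/top0.png"); c=s["color"].astype(int); s2=load("pics/side0.png")
T=lambda x,y,x0,y0,z:ray(s,(x+.5)/6-.5+x0,(y+.5)/6-.5+y0,z)
C=np.array([T(x,y,215,160,.012) for x,y in((85,78),(258,42),(322,403),(148,436))])
print("corners",C.round(4),"centre",C.mean(0).round(4),"sides",[round(np.linalg.norm(C[i]-C[(i+1)%4]),4) for i in range(4)])
# plate mask
m=(c[:,:,2]-c[:,:,1]>6).astype(np.uint8); m[:160]=0;m[245:]=0;m[:,:220]=0;m[:,275:]=0
m=cv2.morphologyEx(m,cv2.MORPH_OPEN,np.ones((2,2)))
pts=np.argwhere(m)[:,::-1].astype(np.float32); r=cv2.minAreaRect(pts); print(len(pts),r)
W=np.array([ray(s,u,v,.012)[:2] for u,v in pts],np.float32); print("rect world",cv2.minAreaRect(W))
# posts, lid
print("thick top",T(148,72,215,160,.1),"lid flange",T(182,228,215,160,.083),"pad?",T(182,231,215,160,.088),"thin",T(197,341,215,160,.1))
S=lambda x,y,z:ray(s2,(x+.5)/4-.5+200,(y+.5)/4-.5+170,z)
print("side thick",S(106,217,.1),"thin",S(298,314,.1),"pad",S(200,275,.088))
SC=np.array([S(x,y,.012) for x,y in((42,343),(284,474),(383,380))]);print("side corners",SC.round(4), "c",((SC[0]+SC[2])/2).round(4))
b=T(695-510,155,340,160,.044);e=T(726-510,445,340,160,.044);print("lever",b,e,np.linalg.norm(b-e))
print("side boss",S(596,38,.044))
print("proj check of lever in side:",proj(s2,b))
for n,u,v,h in(("jar",303,225,.06),("weight",305,182,.045)):print(n,ray(s,u,v,h).round(3))
E
```

```text
corners [[0.6678 0.287  0.012 ]
 [0.6916 0.1775 0.012 ]
 [0.4626 0.1333 0.012 ]
 [0.4412 0.2423 0.012 ]] centre [0.5658 0.21   0.012 ] sides [np.float64(0.1121), np.float64(0.2332), np.float64(0.1111), np.float64(0.2309)]
0 ((0.0, 0.0), (0.0, 0.0), 0.0)Traceback (most recent call last):
  File "<stdin>", line 10, in <module>
cv2.error: OpenCV(4.12.0) /io/opencv/modules/imgproc/src/convhull.cpp:143: error: (-215:Assertion failed) total >= 0 && (depth == CV_32F || depth == CV_32S) in function 'convexHull'
```

```bash
cat > m.py <<'E'
from h import *
s=load("pics/top0.png"); c=s["color"].astype(int); s2=load("pics/side0.png")
T=lambda x,y,x0,y0,z:ray(s,(x+.5)/6-.5+x0,(y+.5)/6-.5+y0,z)
print(c[215,255],c[215,285],c[200,246])
d=c[:,:,2]-(c[:,:,0]+c[:,:,1])/2
m=(cv2.GaussianBlur(d,(3,3),0)-np.median(d)>4).astype(np.uint8); m[:160]=0;m[245:]=0;m[:,:220]=0;m[:,275:]=0
m=cv2.morphologyEx(m,cv2.MORPH_OPEN,np.ones((3,3)))
pts=np.argwhere(m)[:,::-1].astype(np.float32); print(len(pts))
if len(pts):
  W=np.array([ray(s,u,v,.012)[:2] for u,v in pts],np.float32); print("rect world",cv2.minAreaRect(W))
print("thick top",T(148,72,215,160,.1),"lid flange",T(182,228,215,160,.083),"pad?",T(182,231,215,160,.088),"thin",T(197,341,215,160,.1))
S=lambda x,y,z:ray(s2,(x+.5)/4-.5+200,(y+.5)/4-.5+170,z)
print("side thick",S(106,217,.1),"thin",S(298,314,.1),"pad",S(200,275,.088))
SC=np.array([S(x,y,.012) for x,y in((42,343),(284,474),(383,380))]);print("side corners",SC.round(4), "c",((SC[0]+SC[2])/2).round(4))
b=T(695-510,155,340,160,.044);e=T(726-510,445,340,160,.044);print("lever",b,e,np.linalg.norm(b-e))
print("side boss",S(596,38,.044))
for n,u,v,h in(("jar",303,225,.06),("weight",305,182,.045)):print(n,ray(s,u,v,h).round(3))
E
python3 m.py
```

```text
[128 129 132] [157 157 155] [159 161 157]
991
rect world ((0.5652474761009216, 0.21197612583637238), (0.2334182858467102, 0.11018344014883041), 11.022705078125)
thick top [0.6580397  0.22778584 0.1       ] lid flange [0.56650861 0.20916285 0.083     ] pad? [0.56428399 0.20811557 0.088     ] thin [0.49821722 0.19555071 0.1       ]
side thick [0.65284473 0.22788895 0.1       ] thin [0.47557563 0.19501957 0.1       ] pad [0.56618027 0.21054341 0.088     ]
side corners [[0.6621 0.2916 0.012 ]
 [0.4372 0.2467 0.012 ]
 [0.4579 0.1388 0.012 ]] c [0.56   0.2152 0.012 ]
lever [ 0.61827802 -0.2483597   0.044     ] [ 0.4393101  -0.26687456  0.044     ] 0.17992308004178167
side boss [ 0.61763601 -0.24932935  0.044     ]
jar [0.47 0.   0.06]
weight [ 0.629 -0.005  0.045]
```

Both views agree. The plate measures 0.233 x 0.111, the posts are 0.180 apart and the lever centres 0.180 apart. Frame centre is about (0.565, 0.211) with yaw 10.8°, and the lid is at about (0.5655, 0.210). I'll move over the lid with the gripper shut.

```bash
python3 -m jog '[[[0.04,-0.035,0,0,0,0,255],[0.04,-0.035,0,0,0,0,255],[0.04,-0.035,0,0,0,0,255],[0.04,-0.035,0,0,0,0,255],[0.04,-0.035,0,0,0,0,255]]]' 10
python3 -m jog '[[[0.04,-0.035,0,0,0,0,255],[0.04,-0.035,0,0,0,0,255],[0.04,-0.035,0,0,0,0,255],[0.04,-0.035,0,0,0,0,255],[0.04,-0.035,0,0,0,0,255]]]'
python3 -m jog '[[[0.04,-0.035,0,0,0,0,255],[0.04,-0.035,0,0,0,0,255],[0.04,-0.035,0,0,0,0,255],[0.04,-0.035,0,0,0,0,255],[0,0,0,0,0,0.16,255]]]'
python3 - <<'E'
from h import *
o=robot.get_obs();print(o["time_s"],o["position"],o["eef_rot"],o["ft_force"],o["opening"])
d=np.array([.5655,.210,.300])-o["position"];print(o["eef_rot"].T@d)
E
```

```text
time_s: 0.72
position: [0.3078, -0.2592, 0.4046]
eef_rot: [[0.94, 0.34, -0.0], [0.34, -0.94, 0.0], [0.0, -0.0, -1.0]]
ft_force: [1.6, 0.1, -0.0]
opening: 0.0465
grip_force: 0.0
time_s: 1.35
position: [0.4362, -0.0264, 0.4046]
eef_rot: [[0.94, 0.341, -0.0], [0.341, -0.94, -0.0], [-0.0, 0.0, -1.0]]
ft_force: [1.5, -0.5, -0.5]
opening: 0.0015
grip_force: 0.0
time_s: 1.98
position: [0.5392, 0.161, 0.4035]
eef_rot: [[0.982, 0.187, -0.001], [0.187, -0.982, 0.0], [-0.001, -0.001, -1.0]]
ft_force: [-1.7, -1.2, -0.8]
opening: 0.0005
grip_force: 0.0
1.975 [0.53923721 0.16096598 0.40351007] [[ 9.82345571e-01  1.87072485e-01 -1.03140717e-03]
 [ 1.87072983e-01 -9.82345933e-01  4.09091998e-04]
 [-9.36668782e-04 -5.94818128e-04 -9.99999384e-01]] [-1.66042359 -1.17187898 -0.80519583] 0.000522283053067672
[ 0.03506903 -0.04319376  0.10350298]
```

```bash
python3 -m jog '[[[0.035,-0.043,0,0,0,0,255],[0,0,0.05,0,0,0,255],[0,0,0.05,0,0,0,255],[0,0,0.01,0,0,0,255],[0,0,0,0,0,0,255]]]'
python3 - <<'E'
from h import *
s=snap("top","pics/top1.png");s2=snap("side","pics/side1.png")
o=robot.get_obs();print(o["time_s"],o["position"],o["ft_force"])
p=o["position"]+o["eef_rot"]@[0,0,.178];print(p,proj(s,p),proj(s2,p))
c=s2["color"][:,:,::-1]
cv2.imwrite("pics/crop1.png",cv2.resize(c[170:300,180:340],None,fx=4.5,fy=4.5,interpolation=cv2.INTER_CUBIC))
E
```

```text
time_s: 2.6
position: [0.5651, 0.2067, 0.2951]
eef_rot: [[0.982, 0.187, -0.0], [0.187, -0.982, -0.0], [-0.0, 0.0, -1.0]]
ft_force: [0.1, 0.8, 0.7]
opening: 0.0003
grip_force: 0.0
2.7 [0.56549791 0.20676244 0.29690569] [ 1.29918282  0.16527931 -0.27040224]
[0.56615551 0.20689328 0.11890695] (np.float64(243.50467940980343), np.float64(196.80372669097872)) (np.float64(249.58651001419523), np.float64(229.37818300854047))
```

View pics/crop1.png

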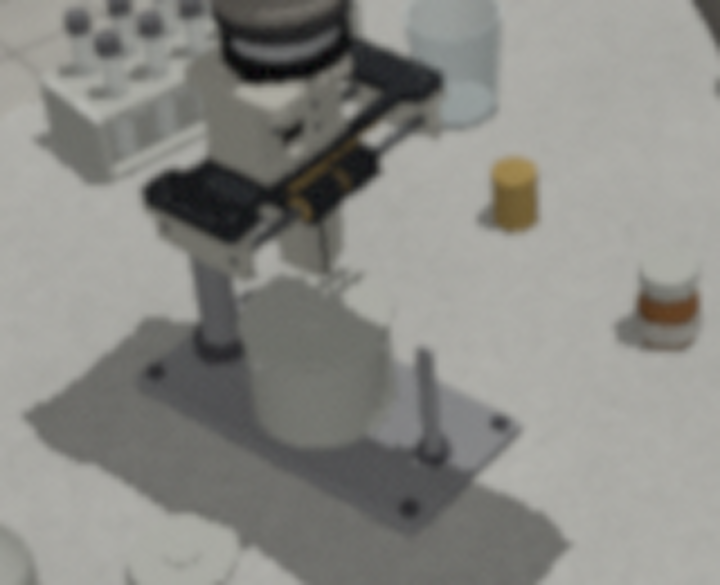

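The closed fingertips are at crop pixel (318,272), image (250.5,230), within about 1 px of the projection, and stand above the lid. I'll correct y by 3 mm and descend gently.

```bash
python3 -m jog '[[[0,-0.003,0.01,0,0,0,255],[0,0,0.01,0,0,0,255],[0,0,0.006,0,0,0,255],[0,0,0.002,0,0,0,255],[0,0,0,0,0,0,255]]]'
python3 -m jog '[[[0,0,0.001,0,0,0,255],[0,0,0.001,0,0,0,255],[0,0,0.001,0,0,0,255],[0,0,0.001,0,0,0,255],[0,0,0,0,0,0,255]]]'
```

```text
time_s: 3.32
position: [0.5643, 0.2096, 0.2666]
eef_rot: [[0.982, 0.187, -0.0], [0.187, -0.982, -0.0], [-0.0, 0.0, -1.0]]
ft_force: [0.1, -0.4, -0.1]
opening: 0.0002
grip_force: 0.0
time_s: 3.95
position: [0.5644, 0.2097, 0.2636]
eef_rot: [[0.982, 0.187, 0.002], [0.187, -0.982, 0.0], [0.002, -0.0, -1.0]]
ft_force: [-0.9, -0.1, 4.6]
opening: 0.0004
grip_force: 2.4
```

```bash
python3 -m jog '[[[0,0,0.001,0,0,0,255],[0,0,0.001,0,0,0,255],[0,0,0.001,0,0,0,255],[0,0,0.001,0,0,0,255],[0,0,0,0,0,0,255]]]'
```

```text
time_s: 4.58
position: [0.5645, 0.2096, 0.2602]
eef_rot: [[0.982, 0.187, 0.002], [0.187, -0.982, 0.0], [0.002, 0.0, -1.0]]
ft_force: [-3.0, -1.7, 13.3]
opening: 0.0002
grip_force: 6.3
```

```bash
python3 -m jog '[[[0,0,0.001,0,0,0,255],[0,0,0,0,0,0,255],[0,0,0,0,0,0,255],[0,0,0,0,0,0,255],[0,0,0,0,0,0,255]]]'
python3 -m jog '[[[0,0,-0.005,0,0,0,255],[0,0,-0.01,0,0,0,255],[0,0,-0.03,0,0,0,255],[0,0,-0.04,0,0,0,255],[0,0,-0.03,0,0,0,0]]]'
python3 - <<'E'
from h import *
o=robot.get_obs();print(o["time_s"],o["position"],o["ft_force"])
R=o["eef_rot"];print(R.T@(np.array([.5676,-.2536,.30])-o["position"]))
E
```

```text
time_s: 5.2
position: [0.5644, 0.2097, 0.2602]
eef_rot: [[0.982, 0.187, 0.003], [0.187, -0.982, 0.0], [0.003, 0.0, -1.0]]
ft_force: [-5.1, -3.0, 18.7]
opening: 0.0005
grip_force: 9.4
time_s: 5.82
position: [0.5642, 0.2097, 0.3742]
eef_rot: [[0.982, 0.187, 0.0], [0.187, -0.982, 0.0], [0.0, -0.0, -1.0]]
ft_force: [0.6, 0.5, -0.4]
opening: 0.0067
grip_force: 0.0
5.825 [0.56422508 0.20972665 0.3742251 ] [ 0.58764876  0.45171963 -0.42247207]
[-0.08322325  0.45581314  0.07416608]
```

The lid stopped at a top height of 82 mm and stayed there at 18.7 N. Next is the lever, opening the gripper on the way.

```bash
python3 -m jog '[[[-0.009,0.05,0,0,0,0,0],[-0.009,0.05,0,0,0,0,0],[-0.009,0.05,0,0,0,0,0],[-0.009,0.05,0,0,0,0,0],[-0.009,0.05,0,0,0,0,0]]]'
python3 -m jog '[[[-0.009,0.05,0,0,0,0,0],[-0.009,0.05,0,0,0,0,0],[-0.009,0.05,0,0,0,0,0],[-0.009,0.05,0,0,0,0,0],[0,0,0.03,0,0,0.085,0]]]'
python3 -m jog '[[[0,0,0.03,0,0,0,0],[0,0,0,0,0,0,0],[0,0,0,0,0,0,0],[0,0,0,0,0,0,0],[0,0,0,0,0,0,0]]]'
python3 - <<'E'
from h import *
o=robot.get_obs();print(o["time_s"],o["position"],o["ft_force"])
R=o["eef_rot"];print(R,R.T@(np.array([.5676,-.2536,.187])-o["position"]))
s=snap("top","pics/top2.png");s2=snap("side","pics/side2.png")
for x in((s),(s2)): print([np.round(proj(x,p)) for p in((.618,-.248,.044),(.439,-.267,.044),(.565,.21,.088))])
c=s2["color"][:,:,::-1]
a=cv2.resize(c[120:240,320:450],None,fx=3,fy=3,interpolation=cv2.INTER_CUBIC)
b=cv2.resize(c[190:310,200:310],None,fx=3,fy=3,interpolation=cv2.INTER_CUBIC)
cv2.imwrite("pics/crop2.png",np.hstack([a,b]))
E
```

```text
time_s: 6.45
position: [0.5665, -0.0459, 0.3727]
eef_rot: [[0.982, 0.187, -0.0], [0.187, -0.982, 0.0], [-0.0, -0.0, -1.0]]
ft_force: [0.1, -0.7, 0.3]
opening: 0.0562
grip_force: 0.0
time_s: 7.08
position: [0.5686, -0.2515, 0.3441]
eef_rot: [[0.995, 0.096, 0.004], [0.096, -0.995, -0.003], [0.004, 0.004, -1.0]]
ft_force: [0.4, -0.1, -0.8]
opening: 0.0918
grip_force: 0.0
time_s: 7.7
position: [0.5688, -0.2474, 0.3138]
eef_rot: [[0.995, 0.103, 0.002], [0.103, -0.995, -0.001], [0.001, 0.001, -1.0]]
ft_force: [1.0, -0.6, -0.2]
opening: 0.0919
grip_force: 0.0
7.7 [ 0.56883356 -0.24744315  0.31384044] [ 0.96829807 -0.62189963 -0.20964382]
[[ 0.99469149  0.10289034  0.00155461]
 [ 0.10289197 -0.99469203 -0.001001  ]
 [ 0.00144336  0.00115564 -0.99999829]] [-0.00204358  0.00585067  0.12684447]
[array([370., 185.]), array([376., 234.]), array([244., 198.])]
[array([348., 179.]), array([392., 199.]), array([250., 238.])]
```

View pics/crop2.png

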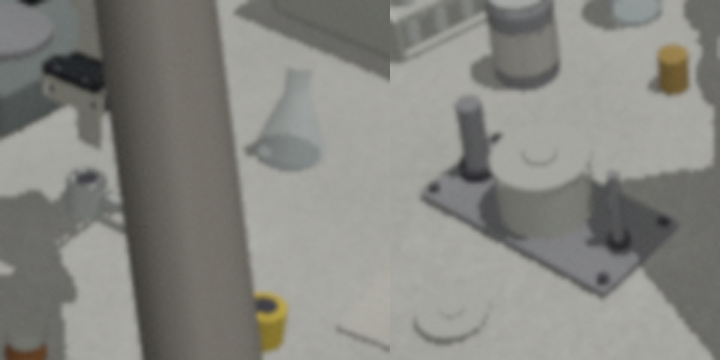

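The lid sits level and flush on the tub, and the lever is undisturbed (boss at crop (86,180)). I'll descend and grasp.

```bash
python3 -m jog '[[[-0.002,0.006,0.04,0,0,0,0],[0,0,0.04,0,0,0,0],[0,0,0.03,0,0,0,0],[0,0,0.01,0,0,0,0],[0,0,0.004,0,0,0,0]]]'
python3 -m jog '[[[0,0,0.002,0,0,0,0],[0,0,0,0,0,0,0],[0,0,0,0,0,0,0],[0,0,0,0,0,0,0],[0,0,0,0,0,0,0]]]'
```

```text
time_s: 8.43
position: [0.5675, -0.2538, 0.189]
eef_rot: [[0.995, 0.103, 0.0], [0.103, -0.995, -0.0], [0.0, 0.0, -1.0]]
ft_force: [0.7, -0.0, 1.0]
opening: 0.092
grip_force: 0.0
time_s: 9.05
position: [0.5673, -0.2537, 0.1869]
eef_rot: [[0.995, 0.103, 0.0], [0.103, -0.995, -0.0], [0.0, 0.0, -1.0]]
ft_force: [0.7, -0.1, 0.6]
opening: 0.0919
grip_force: 0.0
```

```bash
for i in 1 ; do python3 -m jog '[[[0,0,0,0,0,0,255],[0,0,0,0,0,0,255],[0,0,0,0,0,0,255],[0,0,0,0,0,0,255],[0,0,0,0,0,0,255]]]' 45; done
python3 -m jog '[[[0,0,0,0,0,0,255],[0,0,0,0,0,0,255],[0,0,0,0,0,0,255],[0,0,0,0,0,0,255],[0,0,0,0,0,0,255]]]'
python3 -m jog '[[[0,0,-0.005,0,0,0,255],[0,0,-0.015,0,0,0,255],[0,0,-0.02,0,0,0,255],[0,0,0,0,0,0,255],[0,0,0,0,0,0,255]]]'
python3 - <<'E'
from h import *
o=robot.get_obs();print(o["ft_force"],o["wrist_torque"])
E
```

```text
time_s: 9.68
position: [0.5673, -0.2537, 0.1867]
eef_rot: [[0.995, 0.103, -0.0], [0.103, -0.995, -0.0], [-0.0, 0.0, -1.0]]
ft_force: [-0.6, -0.5, 0.5]
opening: 0.0464
grip_force: 0.0
time_s: 10.3
position: [0.5673, -0.2538, 0.1867]
eef_rot: [[0.995, 0.103, 0.0], [0.103, -0.995, -0.0], [0.0, 0.0, -1.0]]
ft_force: [-0.5, -0.6, -0.4]
opening: 0.0136
grip_force: 45.0
time_s: 10.92
position: [0.5671, -0.2536, 0.2265]
eef_rot: [[0.995, 0.103, -0.0], [0.103, -0.995, 0.0], [-0.0, -0.0, -1.0]]
ft_force: [-1.0, 0.1, -3.5]
opening: 0.0136
grip_force: 45.0
[-1.04041788  0.13268997 -3.45961679] [ 0.03676982  0.00962347 -0.00519641]
```

The grip is firm: opening 13.6 mm against the 14 mm bar, with 3.5 N lifted. I'll lift and carry it to the frame.

```bash
python3 -m jog '[[[0,0,-0.03,0,0,0,255],[0,0,-0.04,0,0,0,255],[0,0,-0.04,0,0,0,255],[0,0,-0.02,0,0,0,255],[0.004,-0.02,0,0,0,0,255]]]'
python3 -m jog '[[[0.008,-0.045,0,0,0,0,255],[0.008,-0.045,0,0,0,0,255],[0.008,-0.045,0,0,0,0,255],[0.008,-0.045,0,0,0,0,255],[0.008,-0.045,0,0,0,0,255]]]'
python3 -m jog '[[[0.008,-0.045,0,0,0,0,255],[0.008,-0.045,0,0,0,0,255],[0.008,-0.045,0,0,0,0,255],[0.008,-0.045,0,0,0,0,255],[0.008,-0.03,0,0,0,-0.085,255]]]'
python3 -m jog '[[[0,0,0,0,0,0,255],[0,0,0,0,0,0,255],[0,0,0,0,0,0,255],[0,0,0,0,0,0,255],[0,0,0,0,0,0,255]]]'
python3 - <<'E'
from h import *
o=robot.get_obs();R=o["eef_rot"];print(R,R.T@(np.array([.6033,.2183,.33])-o["position"]))
s=snap("top","pics/top3.png");s2=snap("side","pics/side3.png")
c=s2["color"][:,:,::-1];t=s["color"][:,:,::-1]
a=cv2.resize(c[150:290,190:320],None,fx=4,fy=4,interpolation=cv2.INTER_CUBIC)
cv2.imwrite("pics/crop3.png",a)
E
```

```text
time_s: 11.55
position: [0.5692, -0.2339, 0.3575]
eef_rot: [[0.995, 0.101, 0.002], [0.101, -0.995, -0.001], [0.002, 0.002, -1.0]]
ft_force: [0.1, 0.6, -3.9]
opening: 0.0133
grip_force: 45.0
time_s: 12.18
position: [0.5851, -0.0027, 0.3545]
eef_rot: [[0.995, 0.103, -0.004], [0.103, -0.995, 0.001], [-0.004, -0.001, -1.0]]
ft_force: [0.5, -0.3, -3.9]
opening: 0.0138
grip_force: 45.0
time_s: 12.8
position: [0.6028, 0.2108, 0.3542]
eef_rot: [[0.982, 0.191, -0.004], [0.191, -0.982, -0.0], [-0.004, -0.001, -1.0]]
ft_force: [1.0, -0.3, -4.5]
opening: 0.0132
grip_force: 45.0
time_s: 13.42
position: [0.6042, 0.2069, 0.3568]
eef_rot: [[0.983, 0.186, 0.0], [0.186, -0.983, -0.0], [0.0, 0.0, -1.0]]
ft_force: [-0.4, -0.1, -4.0]
opening: 0.0135
grip_force: 45.0
[[ 9.82602665e-01  1.85720153e-01  1.62600212e-04]
 [ 1.85720166e-01 -9.82602674e-01 -6.59574011e-05]
 [ 1.47521784e-04  9.50080564e-05 -9.99999985e-01]] [ 0.0011985  -0.0113315   0.02680535]
```

View pics/crop3.png

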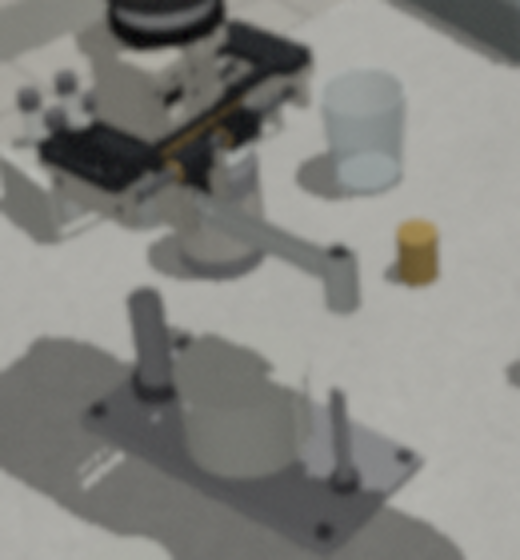

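The lever hangs level, its eye top at crop (338,252), heading over the thin post at (338,395). I'll shift by the remaining 11 mm and lower it to height.

```bash
python3 -m jog '[[[0.001,-0.011,0,0,0,0,255],[0,0,0.01,0,0,0,255],[0,0,0.015,0,0,0,255],[0,0,0.01,0,0,0,255],[0,0,0.003,0,0,0,255]]]'
python3 -m jog '[[[0,0,0,0,0,0,255],[0,0,0,0,0,0,255],[0,0,0,0,0,0,255],[0,0,0,0,0,0,255],[0,0,0,0,0,0,255]]]'
python3 - <<'E'
from h import *
s=snap("top","pics/top4.png");s2=snap("side","pics/side4.png")
o=robot.get_obs();print(o["position"],o["eef_rot"])
c=s2["color"][:,:,::-1];t=s["color"][:,:,::-1]
a=cv2.resize(c[180:280,205:305],None,fx=4,fy=4,interpolation=cv2.INTER_CUBIC)
b=cv2.resize(t[150:250,200:300],None,fx=4,fy=4,interpolation=cv2.INTER_CUBIC)
cv2.imwrite("pics/crop4.png",np.hstack([a,b]))
E
```

```text
time_s: 14.15
position: [0.6029, 0.2183, 0.3171]
eef_rot: [[0.982, 0.187, -0.002], [0.187, -0.982, -0.001], [-0.002, 0.0, -1.0]]
ft_force: [-0.1, 0.2, -3.5]
opening: 0.0135
grip_force: 45.0
time_s: 14.78
position: [0.6031, 0.2185, 0.3188]
eef_rot: [[0.982, 0.187, 0.0], [0.187, -0.982, -0.0], [0.0, 0.0, -1.0]]
ft_force: [0.2, 0.1, -3.5]
opening: 0.0134
grip_force: 45.0
[0.60308037 0.21850395 0.31874164] [[ 9.82423995e-01  1.86663028e-01  9.20634387e-05]
 [ 1.86663033e-01 -9.82423997e-01 -4.80126962e-05]
 [ 8.14831362e-05  6.43536655e-05 -9.99999995e-01]]
```

View pics/crop4.png

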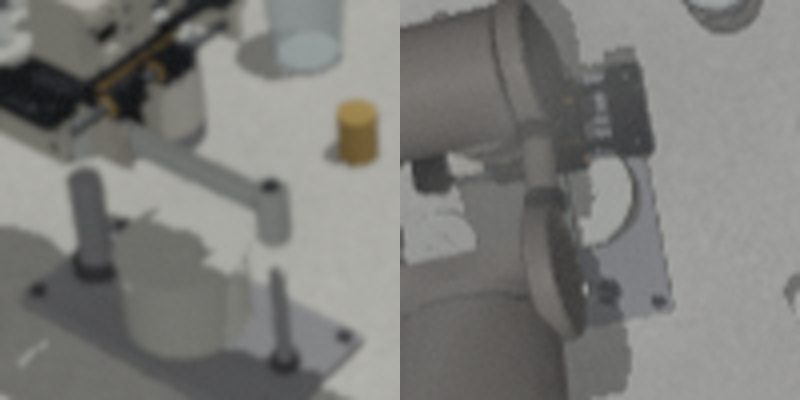

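The side view shows the eye's top at crop (270,187) and its bottom at about (275,240). The thin post top is at (277,271). The boss is hidden behind the gripper, and the lid is still seated. I'll check the eye against its expected position.

```bash
python3 - <<'E'
from h import *
s=load("pics/side4.png")
S=lambda x,y,z:ray(s,(x+.5)/4-.5+205,(y+.5)/4-.5+180,z)
e=S(270,187,.176);p=S(277,271,.1);k=S(86,176,.1)
print("eye",e,"thin",p,"thick",k,"diff eye-thin",e-p,"post dist",np.linalg.norm(p-k))
o=robot.get_obs();ex=o["position"]+o["eef_rot"]@[-.129,0,0];print("expected eye",ex,"proj top",proj(s,[ex[0],ex[1],.176]))
print("frame +x from posts",(p-k)/np.linalg.norm(p-k),"mid",(p+k)/2,o["qvel"])
# silhouette: column profile across the eye and the post
g=s["color"].mean(2)
for v in (232,236,250,254): print(v,g[v,262:286].round().astype(int))
E
```

```text
eye [0.47608766 0.19464305 0.176     ] thin [0.47837998 0.19358542 0.1       ] thick [0.65378547 0.22723015 0.1       ] diff eye-thin [-0.00229232  0.00105763  0.076     ] post dist 0.17860306020371258
expected eye [0.47634767 0.19442442 0.31873113] proj top (np.float64(272.12672147942806), np.float64(226.2919771399905))
frame +x from posts [-0.98209676 -0.18837714  0.        ] mid [0.56608272 0.21040779 0.1       ] [ 0.00032933  0.00141116 -0.00010089 -0.00136633  0.00016234 -0.00136695]
232 [165 166 164 158 150 139 123 112 113 116 116 115 115 111 116 136 160 167
 168 168 168 168 167 168]
236 [168 168 167 168 166 163 154 130 118 116 116 116 113 110 109 126 153 164
 166 167 168 169 169 169]
250 [113 118 116 114 116 129 144 153 158 151 123  95  93 106 135 164 171 171
 170 170 170 171 171 172]
254 [119 121 119 117 115 118 127 130 132 129 117  95  90  92 111 143 160 166
 169 170 170 171 172 173]
```

The eye is within 0.5 mm of its expected position, so the lever is level and at the right height. It lies within about 2.5 mm of the thin post, so one last 1 mm trim will do.

```bash
python3 -m jog '[[[0.001,0,0.001,0,0,0,255],[0,0,0,0,0,0,255],[0,0,0,0,0,0,255],[0,0,0,0,0,0,255],[0,0,0,0,0,0,255]]]'
python3 -m jog '[[[0,0,0,0,0,0,255],[0,0,0,0,0,0,255],[0,0,0,0,0,0,255],[0,0,0,0,0,0,255],[0,0,0,0,0,0,255]]]'
python3 -c "
from rig import robot
print(robot.hand_in())"
```

```text
time_s: 15.5
position: [0.6041, 0.2187, 0.3177]
eef_rot: [[0.982, 0.187, 0.0], [0.187, -0.982, -0.0], [0.0, 0.0, -1.0]]
ft_force: [-0.5, -0.0, -3.7]
opening: 0.0136
grip_force: 45.0
time_s: 16.12
position: [0.6041, 0.2187, 0.3177]
eef_rot: [[0.982, 0.187, 0.0], [0.187, -0.982, -0.0], [-0.0, 0.0, -1.0]]
ft_force: [0.2, -0.7, -4.3]
opening: 0.0137
grip_force: 45.0
the job is handed in; nothing more can be done
None
```

I handed the job in at about 16 s: the lid is seated level at 82 mm, and the aluminium lever is held level and still about 3 cm above the posts, its eye measured within about 2.5 mm of the thin post and its boss, hidden from both cameras, placed over the thick post by calculation.

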